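Shut and lock the implant case

ROBOT

A 6-joint arm with a two-finger parallel gripper is mounted at the origin on the work surface. World frame = base frame: x ahead of the robot, y to its left, z up, the work surface at z = 0. Lengths are in m, angles in rad, forces in N, time in s.
With the tool pointing down it reaches from about 0.25 to 0.8 m from the base axis. Payload 3.9 kg.
Tool frame: the origin (TCP) lies midway between the tips of the shut fingers; the grasp point (between the pads) lies 19 mm behind it; z points along the fingers, y is the line along which they close (so a half turn about z gives the same grasp; the last joint's range is limited). The gripper opens to 85 mm and grips with 20 to 120 N. Pads are 22 mm wide; open, the fingers measure 114 mm over their backs; the gripper's body (76 mm by 85 mm) begins 54 mm behind the grasp point. The pads swing forward as they close: fully open they stand 13 mm farther back than shut.
Start: joints at [-1.181, 0.26, -0.138, 1.173, 0, 1.571], TCP at [0.199, -0.486, 0.231] pointing down, gripper open.
Joint ranges: [-2.78, 2.78], [-0.83, 1.72], [-1.28, 1.37], [-1.9, 2.12], [-1.57, 1.48], [-3.14, 3.14]. Speed limits (rad/s): [2.57, 2.57, 3.14, 3.14, 3.14, 3.14].

INTERFACE

Orientations are given as a rotation vector (axis times angle).
In Python, from cell import arm, eyes gives the robot as it stands.
- The arm moves only by the tool jog_arm, never from a script. Its argument "steps" is a list of rows, each a list of 5 numbers: the shift along the world's x, y, z in mm, then the turn about the world's z in degrees, then the opening, from -1 (shut) to 1 (fully open). A call has 1 to 10 rows; each row shifts and turns the commanded pose from where the row before left it; what a row does not reach is not made up. A row lasts 1/8 s, in which the tool goes at most 62.5 mm and 10.7 degrees, less where a joint would pass 70% of its speed; a pose out of reach is approached as far as the arm can. A call is refused whole if a number of a shift passes 62.5 or a number of a turn 10.7, either way. A call with a gripper value outside its range is refused whole. The fingers move at their own pace and stop on an object; the grip force is fixed at half the most. Time passes only in rows, so rows that do not move let the fingers close. It gives the time, the measured TCP pose, the force, the opening and the grip force at its end, in the units of the state.
- arm.read_state(): the state, without advancing time (a new reading comes with each control period).
- eyes.grab_frame(name): name is "scene" or "top"; returns (picture, depth): 480x640x3 uint8, blue, green, red; 480x640 float32, m along the optical axis (not along the pixel's ray), 0 where there is no reading.
- eyes.calibration(name): a dict with "fx", "fy", "cx", "cy" (pixels), "R" (3x3) and "t" (3): a world point X has camera coordinates R X + t. Camera axes: x right, y down, z forward; pixel columns grow to the right and rows downward; lengths in m; the calibration is good to about 2 mm. A picture is of the moment at which its call begins. calibration takes no time and is no camera call.
- arm.sign_off(): hands the job in; it is judged then, once.
The state is a dict: "t": time; "joints": joint angles; "joint_velocities": joint speeds; "joint_efforts": joint torques, N m; "position": TCP position; "tool_rot": TCP orientation; "contact_force": force on the tool from outside, world axes, zero at the start; "torque": the same for the moment, N m; "opening": finger opening in m; "finger_force": force on a finger pad.
Only numpy, scipy, OpenCV 4.12 (cv2) and the standard library are available. Lean on these libraries where they do the work, as an engineer would, in place of code of your own. Each camera call takes 0.05 s, during which the arm holds its last target. There are 200 camera calls.

TASK

Push the implant case's sliding lid fully shut, then take the flat-bladed driver from the rack and, with its blade in the slot, turn the cam lock clockwise (seen from above) until it comes up against its stop. Then put the driver back in its hole in the rack, hanging upright on its collar. Leave the hex driver, forceps, bottle and bowl where they are.

Things in the scene. Friction and masses are not known exactly. Their poses are not given: they have to be found in the camera images.
- case: Fixed aluminium implant case, 136 (x) by 212 (y) by 64 mm high; origin on the table under its middle, x across, y along it; yaw within 0.4 rad. Tray walls 49 mm high from y -104 to +60 mm, side rails to 58 mm; from y +60 to +108 mm a solid end block, 54 mm high, carries the cam lock, its axis at x 0, y +84 mm.
- lid (a joint): How far the sliding lid is open, in m: 0 shut against its stop, starts at 0.035 to 0.08, at most 0.09. It opens towards the case's -y, shuts towards +y, needs about 2 N plus 6 N s/m and stays where left. Steel lid plate 127 by 164 by 3 mm, top face 53 mm above the table.
- lid_tab (a point): Middle of the top edge of the lid's upturned tab at its -y end, 77 mm above the table. The tab is 60 mm wide (case x), 4 mm thick (case y) and stands 24 mm above the lid's plate; with the lid shut it is at y -102 mm in the case's frame. Axes as the case's. To shut the lid push the tab's -y face.
- cam (a joint): Angle of the cam lock in rad, growing clockwise seen from above: 0 unlocked, 1.571 locked against a hard stop. Starts at 0.15 to 0.45. Turning takes about 0.05 N m; it stays where left.
- cam_slot (a point): Middle of the slot's mouth, on the cam's axis, 64 mm above the table; x along the slot, z up. Steel head 35 mm across with a slot 7 mm wide, 6.5 mm deep, 34 mm long, inside a fixed flush bezel (38 to 48 mm across). A flat tongue shows under the head, along the slot: it points to the case's +x when cam = 0, and to -y, over the lid, when locked.
- rack: Fixed steel stand, a 90 (x) by 170 (y) mm plate on four legs, its top 60 mm above the table, 4 mm thick; origin on the table under its middle. Two through holes, 32 mm (x) by 18 mm (y), at x 0, y -43 and +43 mm, each with a driver hanging in it; which is in which hole varies. Yaw within 0.4 rad.
- flat_driver: Flat-bladed driver, upright, 104 mm long, 80 to 150 g; origin at the middle of the blade's lower edge, z up to the handle, x along the blade's width. Blade 24 (x) by 3 (y) by 12 mm high; shank 8 mm thick; collar 44 (x) by 30 (y) mm at z 50 to 54; black paddle handle 38 (x) by 14 mm (y) at z 54 to 104 mm, to be gripped across its 14 mm.
- blade_tip (a point): Same point and axes as the flat driver's origin: middle of the blade's lower edge. Hanging in the rack, collar on the plate, it is 10 mm above the table, within 2 mm of the hole's middle, and its x axis within 0.1 rad of the rack's x.
- hex_driver: Other driver in the rack, to be left: same collar and length, but a round pear-shaped black handle up to 30 mm across and a thin round tip. Origin at its tip, 10 mm above the table.
- forceps: Slim steel forceps lying on the table beside the case on its +x side, 136 mm long, 6 mm high; origin under the middle. To be left.
- bottle: White bottle, 48 mm across, 100 mm high, standing on the table beside the rack on its +x side; origin under its middle. To be left.
- bowl: Small steel bowl, 90 mm across, 40 mm high, near the robot on its left; origin under its middle. To be left.
There are look-alikes about, which are no part of the job. Leave any green, pink or purple look-alike of the flat_driver alone.

How it is judged:
On the way, in this order (a step that is already met when the one before it is completed fails the run):
1. the lid is fully shut (value of joint lid below 0.004 m), for 0.2 s.
2. the driver's blade is down in the cam's slot, before the cam is turned (horizontal distance between blade_tip and cam_slot below 0.008 m and z of blade_tip in the frame of cam_slot below -0.002 m and value of joint cam below 0.8 rad), for 0.05 s.
3. the cam is turned to its stop with the blade in its slot (value of joint cam above 1.45 rad and horizontal distance between blade_tip and cam_slot below 0.008 m and z of blade_tip in the frame of cam_slot below -0.001 m), for 0.1 s.
At the end, for the whole second after the job is handed in: The lid is shut to within 4 mm, the cam stands at its stop (over 1.45 rad), and the flat driver hangs at rest in its rack hole, collar down on the plate (within 4 mm) and upright within 0.12 rad (value of joint lid below 0.004 m and value of joint cam above 1.45 rad and z of flat_driver in the frame of rack between 0.006 and 0.014 m and x of flat_driver in the frame of rack between -0.015 and 0.015 m and angle between flat_driver's own z axis and vertical below 0.12 rad and (y of flat_driver in the frame of rack between 0.03 and 0.056 m or y of flat_driver in the frame of rack between -0.056 and -0.03 m) and linear speed of flat_driver below 0.02 m/s); the robot touches nothing.
It fails at once if the hex driver is moved by more than 15 mm (distance of hex_driver from where it was at the start of the episode above 0.015 m).
It fails at once if the forceps are moved by more than 30 mm (distance of forceps from where it was at the start of the episode above 0.03 m).
It fails at once if the bottle is moved by more than 30 mm or tipped (distance of bottle from where it was at the start of the episode above 0.03 m or angle between bottle's own z axis and vertical above 0.5 rad).
It fails at once if the bowl is moved by more than 30 mm (distance of bowl from where it was at the start of the episode above 0.03 m).
It also fails if it takes over 67 s, if anything falls off the work surface, if the arm or the gripper's body presses on something with over 40 N, if the wrist force passes 120 N, or if a joint passes its speed limit or range.

## Working session

There is one attempt and no reset: what is moved stays moved. The work goes in short steps, Python scripts to look and compute and a tool call to move; the robot and the scene stay as the last step left them, time stands still between calls to the robot, and variables do not carry over. Pictures are saved under pics/ and viewed, at most 10 in all, crops included, and the job is handed in when it is done.

Besides the shell and the picture viewer there is one more tool, called after "Emit:" as name([rows], argument=value, ...), one row to a line, values as JSON. jog_arm: Moves the arm, as the interface text tells. Its arguments: {"type":"object","properties":{"steps":{"type":"array"}},"required":["steps"]}

```bash
mkdir -p pics; cat > h.py <<'E'
import numpy as np, cv2
from cell import arm, eyes
def cloud(n):
    im,d=eyes.grab_frame(n); c=eyes.calibration(n)
    v,u=np.mgrid[0:480,0:640]
    P=np.stack([(u-c['cx'])/c['fx']*d,(v-c['cy'])/c['fy']*d,d],-1)
    W=(P-np.array(c['t']))@np.array(c['R'])
    W[d==0]=np.nan
    return im,W
E
python3 - <<'E'
from h import *
for n in ['top','scene']:
    im,W=cloud(n); cv2.imwrite(f'pics/{n}0.png',im); np.save(f'{n}0.npy',W)
    c=eyes.calibration(n); print(n,c['fx'],-np.array(c['R']).T@np.array(c['t']))
print(arm.read_state())
E
```

```text
top 601.8333715977219 [ 0.27776327 -0.02918839  1.28808311]
scene 595.8238864066495 [1.06491946 0.60725153 0.7762048 ]
{'t': 0.1, 'joints': array([-1.18100084e+00,  2.60610564e-01, -1.39258687e-01,  1.17269358e+00,
       -1.46061326e-05,  1.57079492e+00]), 'joint_velocities': array([ 6.85069240e-05, -1.74136900e-03,  2.62299413e-03, -5.91160965e-04,
       -1.65835541e-03, -1.02208727e-03]), 'joint_efforts': array([ 7.54012626e-05, -4.06509089e+01,  2.54526561e+01,  1.00911627e-02,
        9.24463620e-05, -7.12854160e-06]), 'position': array([ 0.19925998, -0.48504708,  0.23054516]), 'tool_rot': array([-3.08041643e+00, -6.08087441e-01,  5.59587350e-04]), 'contact_force': array([ 0.46603335, -0.24755915,  0.11891713]), 'torque': array([0.00940306, 0.04320686, 0.0217764 ]), 'finger_force': 0.0, 'opening': 0.08532997307071404}
```

View pics/top0.png

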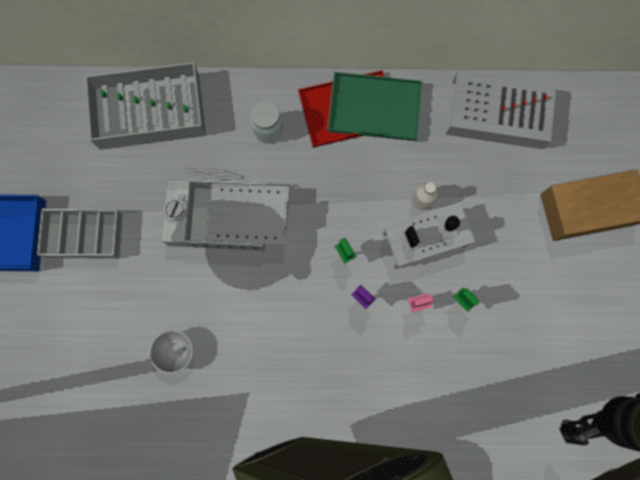

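View pics/scene0.png

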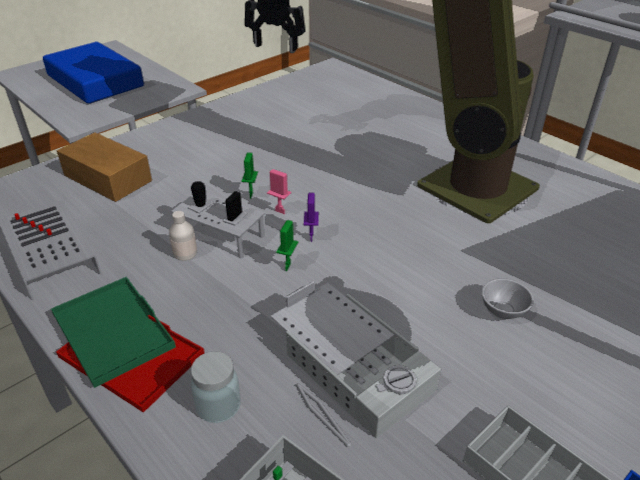

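The top view shows the case around (228,213) with the cam at (175,209), and the lid tab at the right end (~290,210). The rack is around (428,236).

Driver candidates in the top view:
- Black flat paddle at (411,236), in the rack.
- Black round handle at (452,223), in the rack. This is the hex driver.
- Green ones at (345,250) and (466,298), purple at (363,296) and pink at (420,302). These are look-alikes.

The black paddle at (411,236), seen at (234,206) in the scene view, fits the description. I'll confirm it in a crop and measure.

```bash
python3 - <<'E'
from h import *
T=np.load('top0.npy');S=np.load('scene0.npy');ti=cv2.imread('pics/top0.png');si=cv2.imread('pics/scene0.png')
def sel(W,x0,x1,y0,y1,z0,z1): 
    m=(W[...,0]>x0)&(W[...,0]<x1)&(W[...,1]>y0)&(W[...,1]<y1)&(W[...,2]>z0)&(W[...,2]<z1); return m
print('case px',T[213,228],'cam',T[209,175],'rack',T[236,428],T[228,432],'drv',T[236,411],T[223,452], 'tab',T[190:240:8,288:294:2,2])
cc=T[213,228];rc=T[236,431]
for n,W in(('top',T),('scene',S)):
    z=W[...,2]
    m=sel(W,.1,.7,-.3,.3,-.02,.01); print(n,'table z',np.nanmedian(z[m]),np.nanstd(z[m]))
    for nm,c,z0,z1,r in(('caseblk',cc,.046,.061,.17),('casehi',cc,.0555,.0605,.17),('tab',cc,.067,.085,.2),('rack',rc,.058,.069,.115),('handles',rc,.07,.13,.06),('hnd2',rc,.095,.13,.06)):
        m=sel(W,c[0]-min(r,.13),c[0]+min(r,.13),c[1]-r,c[1]+r,z0,z1).astype(np.uint8)
        k,l,st,_=cv2.connectedComponentsWithStats(m,connectivity=8)
        for i in range(1,k):
            if st[i,4]<15: continue
            p=W[l==i]; (a,b),(w,h),an=cv2.minAreaRect(p[:,:2].astype(np.float32)*1000)
            print(n,nm,st[i].tolist(),'ctr %.1f %.1f size %.1f %.1f ang %.1f'%(a,b,w,h,an),'z',np.percentile(p[:,2],[5,50,95]).round(4),'mean',p.mean(0).round(4))
a=cv2.resize(ti[160:280,145:305],(800,600),interpolation=cv2.INTER_CUBIC)
b=cv2.resize(si[160:280,160:320],(800,600),interpolation=cv2.INTER_CUBIC)
cv2.imwrite('pics/a.png',a);cv2.imwrite('pics/b.png',b)
E
```

```text
case px [0.59098842 0.16308681 0.05214032] cam [0.59753746 0.27450118 0.05627347] rack [ 0.54304577 -0.25688746  0.06263617] [ 0.56069759 -0.26608397  0.0605749 ] drv [ 0.53133764 -0.21319584  0.11521113] [ 0.55964483 -0.2967412   0.11153524] tab [[-2.95615753e-03 -4.64722364e-04  2.03755710e-03]
 [ 9.11730506e-04  1.93068950e-03  5.83574180e-03]
 [ 3.67240012e-03 -7.89792677e-04 -2.74091729e-03]
 [ 3.10534143e-03  1.69615926e-03  2.02854788e-04]
 [ 5.54124951e-03  8.41550941e-04 -8.64271273e-05]
 [ 1.54868727e-03  1.82948379e-03 -5.04842682e-03]
 [-3.80908372e-03  1.65133172e-03  3.04744871e-03]]
top table z 0.0005515514168681064 0.002647722024383964
top caseblk [161, 179, 127, 68, 5970] ctr 592.7 169.7 size 260.9 140.6 ang 88.5 z [0.0494 0.0538 0.0584] mean [0.5909 0.1537 0.0538]
top caseblk [165, 200, 17, 18, 65] ctr 599.9 280.2 size 21.4 38.4 ang 61.8 z [0.0541 0.0579 0.0608] mean [0.5977 0.2783 0.0576]
top casehi [165, 179, 9, 24, 47] ctr 637.7 288.0 size 16.2 50.7 ang 88.7 z [0.0556 0.0566 0.0592] mean [0.6362 0.29   0.0569]
top casehi [190, 179, 9, 3, 23] ctr 660.9 237.4 size 
[... 4545 characters left out ...]
43] mean [ 0.5527 -0.2451  0.0603]
scene rack [169, 225, 25, 14, 152] ctr 642.6 -245.2 size 30.2 46.5 ang 51.9 z [0.0589 0.0643 0.0685] mean [ 0.6431 -0.2396  0.0641]
scene handles [191, 181, 15, 24, 286] ctr 564.7 -294.3 size 26.2 30.0 ang 13.3 z [0.0739 0.1009 0.1139] mean [ 0.5661 -0.2891  0.098 ]
scene handles [226, 191, 16, 28, 320] ctr 535.3 -213.6 size 39.9 16.4 ang 23.2 z [0.0736 0.0979 0.1135] mean [ 0.5374 -0.2099  0.0963]
scene hnd2 [191, 181, 15, 15, 175] ctr 563.1 -294.2 size 27.8 26.6 ang 29.5 z [0.0962 0.1092 0.1147] mean [ 0.5654 -0.2902  0.1073]
scene hnd2 [226, 191, 16, 18, 178] ctr 535.3 -213.6 size 37.1 16.4 ang 23.2 z [0.0964 0.1089 0.1144] mean [ 0.5368 -0.2108  0.1071]
```

View pics/a.png

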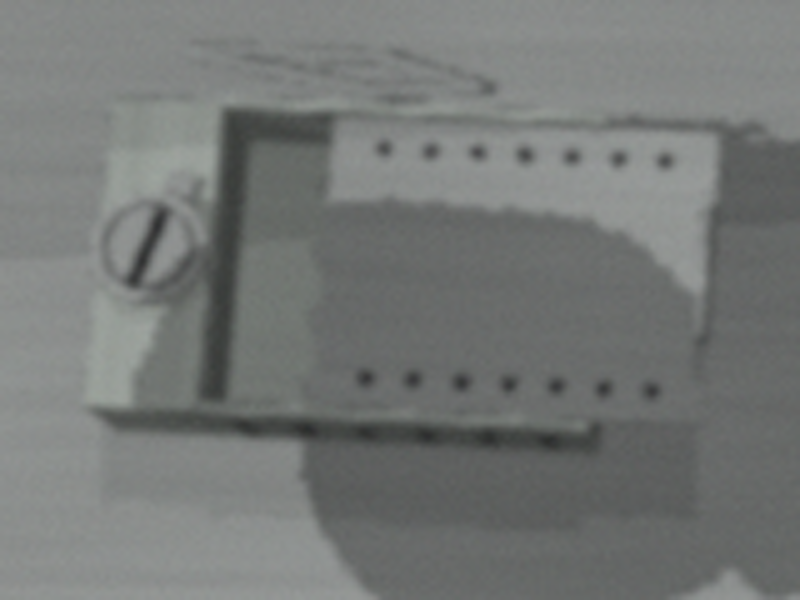

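View pics/b.png

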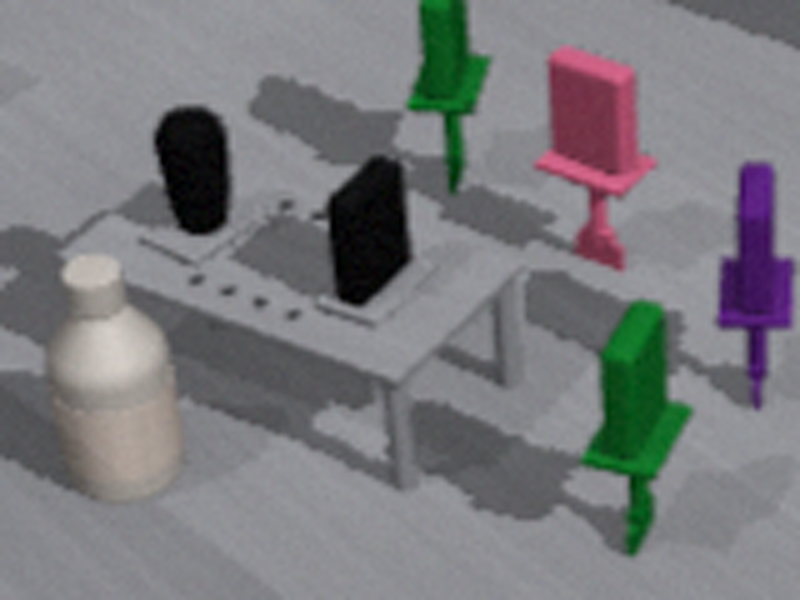

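The crops confirm the flat black paddle at crop (370,230), next to the round hex handle at (195,170). The slot runs from (162,210) to (133,283) in the case crop, so cam is about 0.3 rad. The lid is open about 50 mm. First I move to a point in front of the tab with the fingers shut.

Emit:
jog_arm([
  [32,41,0,6,-1],
  [32,41,0,6,-1],
  [32,41,0,6,-1],
  [32,41,0,6,-1],
  [32,41,0,6,-1],
  [32,41,0,6,-1],
  [32,41,0,6,-1],
  [32,41,0,6,-1],
  [32,41,0,6,-1],
  [32,41,0,6,-1],
])

```text
t: 1.35
position: [0.5201, -0.0741, 0.2309]
tool_rot: [-2.361, -2.072, 0.001]
contact_force: [1.5, -0.7, 0.1]
opening: 0.0
finger_force: 0.0
```

```bash
python3 -c "
from h import *
s=arm.read_state();print(s['joints'].round(3),s['position'],s['tool_rot'],s['t'])"
```

```text
[-0.141  0.261 -0.137  1.173 -0.     1.56 ] [ 0.52007348 -0.0740689   0.23093448] [-2.36096409e+00 -2.07203616e+00  9.75323846e-04] 1.35
```

Emit:
jog_arm([
  [33,38,0,5,-1],
  [33,38,-10,0,-1],
  [0,0,-50,0,-1],
  [0,0,-50,0,-1],
  [0,0,-40,0,-1],
  [0,0,-16,0,-1],
  [0,0,0,0,-1],
])

```text
t: 2.22
position: [0.5847, 0.0003, 0.0645]
tool_rot: [-2.271, -2.168, 0.003]
contact_force: [-0.8, 1.1, 0.5]
opening: 0.0002
finger_force: 0.0
```

Emit:
jog_arm([
  [0,10,0,0,-1],
  [0,10,0,0,-1],
  [0,8,0,0,-1],
  [0,8,0,0,-1],
  [0,8,0,0,-1],
])

```text
t: 2.85
position: [0.5863, 0.0446, 0.0659]
tool_rot: [2.271, 2.168, 0.001]
contact_force: [0.7, -2.2, 1.2]
opening: -0.0004
finger_force: 1.2
```

Emit:
jog_arm([
  [0.2,7,0,0,-1],
  [0.2,7,0,0,-1],
  [0.2,7,0,0,-1],
  [0.2,4,0,0,-1],
  [0.2,3,0,0,-1],
  [0,2,0,0,-1],
  [0,2,0,0,-1],
  [0,1,0,0,-1],
])

```text
t: 3.85
position: [0.5865, 0.0771, 0.0652]
tool_rot: [2.272, 2.169, -0.001]
contact_force: [1.3, -2.9, 0.5]
opening: 0.0
finger_force: 1.9
```

```bash
python3 - <<'E'
from h import *
im,W=cloud('scene')
m=(abs(W[...,0]-.588)<.05)&(W[...,1]>.03)&(W[...,1]<.2)&(W[...,2]>.06)&(W[...,2]<.085)
s=arm.read_state();print(s['position'],s['contact_force'])
cv2.imwrite('pics/c.png',cv2.resize(im[230:440,250:530],(800,600)))
E
```

```text
[0.58655806 0.07710718 0.06526726] [ 0.71003698 -2.96644759 -0.15668808]
```

View pics/c.png

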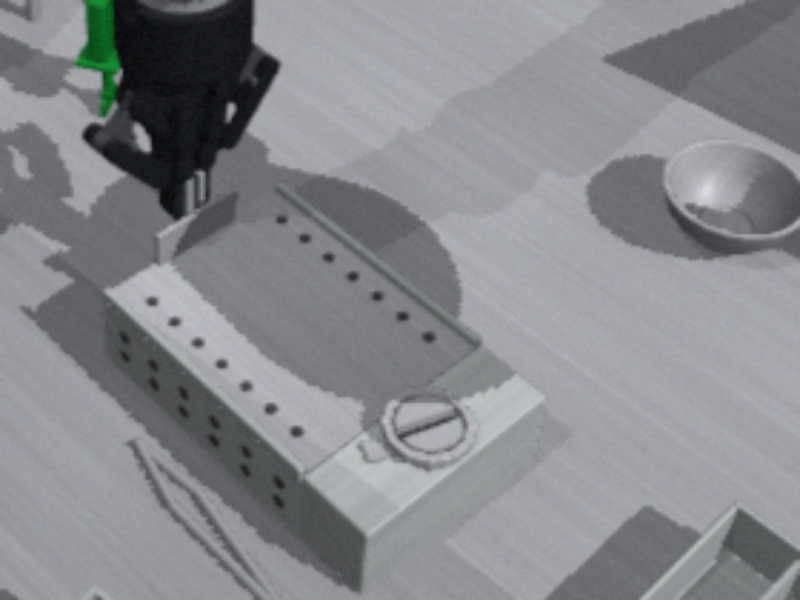

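The tab, at crop (195,225), is now at the case's -y end and the lid is nearly shut. The force is still only sliding friction, so I keep pushing to the stop.

Emit:
jog_arm([
  [0,1,0,0,-1],
  [0,1,0,0,-1],
  [0,1,0,0,-1],
  [0,1,0,0,-1],
])

```text
t: 4.4
position: [0.5865, 0.0772, 0.0653]
tool_rot: [2.27, 2.162, -0.009]
contact_force: [1.2, -15.1, 2.5]
opening: -0.0001
finger_force: 7.0
```

Emit:
jog_arm([
  [0,-15,0,0,-1],
  [0,-15,30,0,-1],
  [0,0,50,0,-1],
  [0,-40,50,10.5,-1],
  [-10,-45,10,10.5,0],
  [-10,-45,0,10.5,0],
  [-10,-45,0,10.5,0],
  [-10,-45,0,10.5,0],
  [-10,-46,0,10.5,0],
  [0,0,0,10.5,0],
])

```text
t: 5.65
position: [0.5352, -0.2159, 0.2037]
tool_rot: [-0.52, -3.097, -0.003]
contact_force: [-0.5, 0.5, 0.7]
opening: 0.0427
finger_force: 0.0
```

Emit:
jog_arm([
  [0,0,0,10.5,0],
  [0,0,0,10.5,0],
  [0,0,0,10.5,0],
  [0,0,0,9,0],
  [0,0,0,0,0],
])

```text
t: 6.28
position: [0.536, -0.213, 0.2037]
tool_rot: [0.579, -3.087, -0.003]
contact_force: [-0.4, 0.5, 0.3]
opening: 0.0426
finger_force: 0.0
```

```bash
python3 - <<'E'
from h import *
s=arm.read_state();p=s['tool_rot'];print(s['position'],2*np.degrees(np.arctan2(p[1],p[0])),s['opening'],s['joints'].round(2))
im,W=cloud('scene')
# slot: dark pixels within head
np.save('s1.npy',W);cv2.imwrite('pics/s1.png',im)
c=eyes.calibration('scene')
# rectify plane z=.064 (mm grid, 4px/mm) around cam
def rect(im,c,x0,y0,z,half=35,k=8):
    g=np.mgrid[-half*k:half*k+1,-half*k:half*k+1]/k/1000.
    X=np.stack([x0-g[0],y0-g[1],np.full(g[0].shape,z)],-1)@np.array(c['R']).T+np.array(c['t'])
    u=(X[...,0]/X[...,2]*c['fx']+c['cx']).astype(np.float32);v=(X[...,1]/X[...,2]*c['fy']+c['cy']).astype(np.float32)
    return cv2.remap(im,u,v,cv2.INTER_CUBIC)
a=rect(im,c,.5954,.2782,.064,28,7)
im,W=cloud('top');np.save('t1.npy',W)
b=rect(im,eyes.calibration('top'),.5954,.2782,.064,28,7)
cv2.imwrite('pics/r.png',np.hstack([a,b]));print(a.shape)
E
```

```text
[ 0.53598736 -0.21296895  0.20372323] -158.76396551630248 0.04260499402033621 [-0.38  0.36 -0.06  1.15  0.   -0.75]
(393, 393, 3)
```

View pics/r.png

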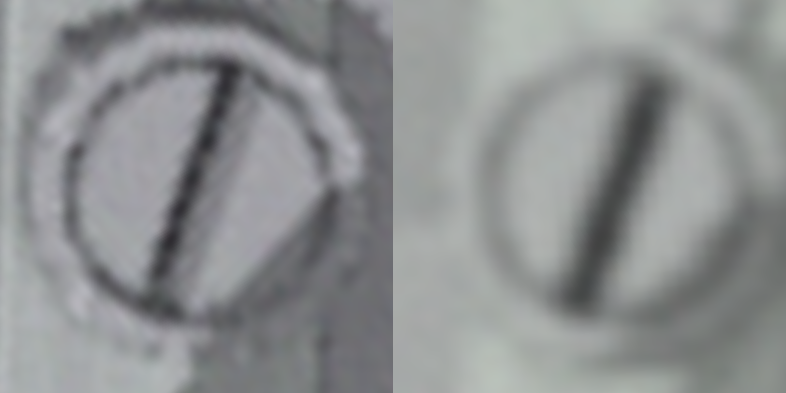

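In the rectified view the slot runs at about -18°. The head centre is near (596.3,277.8) from the scene camera and (596.5,274.6) from the top camera. That 3 mm bias in y can be resolved by looking at the gripped driver. Now I grasp it.

Emit:
jog_arm([
  [0,-2,-40,0,0],
  [0,0,-40,0,0],
  [0,0,-30,0,0],
  [0,0,-18,0,0],
  [0,0,0,0,0],
  [0,0,0,0,-1],
  [0,0,0,0,-1],
  [0,0,0,0,-1],
  [0,0,0,0,-1],
  [0,0,0,0,-1],
])

```text
t: 7.62
position: [0.5376, -0.216, 0.0774]
tool_rot: [-0.581, 3.085, -0.002]
contact_force: [-0.2, -0.1, 6.2]
opening: 0.0131
finger_force: 59.4
```

Emit:
jog_arm([
  [0,0,10,0,-1],
  [0,0,15,0,-1],
  [0,0,25,0,-1],
  [0,0,40,0,-1],
  [0,0,40,0,-1],
  [0,0,10,0,-1],
  [0,0,0,0,-1],
])

```text
t: 8.5
position: [0.5367, -0.2157, 0.2166]
tool_rot: [-0.581, 3.086, -0.001]
contact_force: [-0.2, -0.3, -1.7]
opening: 0.0134
finger_force: 58.4
```

```bash
python3 - <<'E'
from h import *
s=arm.read_state();p=s['tool_rot'];P=s['position'];print(P,2*np.degrees(np.arctan2(p[1],p[0])),s['contact_force'])
for n in('scene','top'):
    im,W=cloud(n);np.save(n+'2.npy',W)
    if n=='scene': cv2.imwrite('pics/g.png',im)
    c=eyes.calibration(n)
    q=np.array(c['R'])@(P-[0,0,.067])+np.array(c['t']);u,v=int(q[0]/q[2]*c['fx']+c['cx']),int(q[1]/q[2]*c['fy']+c['cy']);print(n,'pred tip px',u,v)
    if n=='scene':
        cv2.imwrite('pics/g.png',cv2.resize(im[v-80:v+40,u-80:u+80],(800,600),interpolation=cv2.INTER_CUBIC))
    m=(np.hypot(W[...,0]-P[0],W[...,1]-P[1])<.04)
    for z0,z1 in((.05,.014),(.02,-.003),(-.003,-.018),(-.02,-.035),(-.04,-.062),(-.05,-.075)):
        mm=m&(W[...,2]<P[2]+max(z0,z1))&(W[...,2]>P[2]+min(z0,z1))
        if mm.sum()>5: 
            (a,b),(w,h),an=cv2.minAreaRect(W[mm][:,:2].astype(np.float32)*1000); print(n,z0,mm.sum(),np.round([a,b,w,h,an],1),W[mm].mean(0).round(4))
E
```

```text
[ 0.53671148 -0.21574043  0.21662251] 201.33232658103364 [-0.18478188 -0.27280772 -1.7017459 ]
scene pred tip px 229 179
scene 0.05 477 [ 539.6 -213.9   29.5   77.4   18.2] [ 0.5422 -0.2091  0.2503]
scene 0.02 200 [ 543.6 -208.3   22.9   43.4   38.5] [ 0.5432 -0.205   0.2263]
scene -0.003 185 [ 533.9 -213.9   49.5   31.3   21.4] [ 0.5389 -0.207   0.2038]
scene -0.02 8 [ 535.5 -211.9    6.3    4.     2.1] [ 0.5358 -0.2118  0.1841]
scene -0.04 61 [ 533.5 -213.5   27.3    9.8   13.8] [ 0.5353 -0.2125  0.1642]
scene -0.05 66 [ 533.4 -214.2   27.6    8.5   13.8] [ 0.5351 -0.2131  0.1567]
top pred tip px 414 229
```

View pics/g.png

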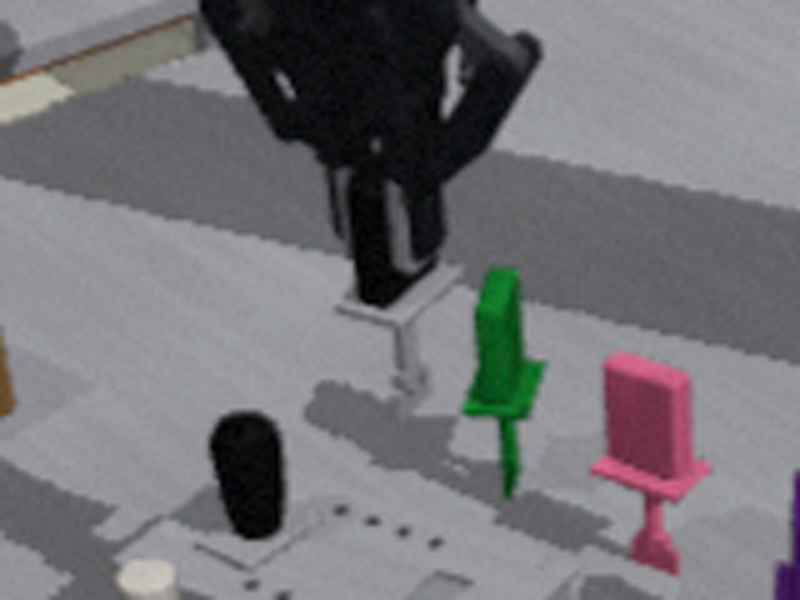

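The driver is held upright, with its blade at crop (410,395). The predicted tip was (400,400). Next I carry it to a hover above the slot, turning to -18°.

Emit:
jog_arm([
  [5,20,0,-3.9,-1],
  [5,45,0,-3.9,-1],
  [6,50,0,-3.9,-1],
  [6,55,0,-3.9,-1],
  [7,57,0,-3.9,-1],
  [7,57,0,-3.9,-1],
  [7,57,0,-3.9,-1],
  [6,55,0,-4,-1],
  [6,50,0,-4,-1],
  [6,45,0,-4,-1],
])

```text
t: 9.85
position: [0.5964, 0.2769, 0.2137]
tool_rot: [-0.492, -3.1, 0.004]
contact_force: [1.3, 0.0, -1.2]
opening: 0.013
finger_force: 58.5
```

Emit:
jog_arm([
  [0,0,-30,0,-1],
  [0,0,-26,0,-1],
  [0,0,-8,0,-1],
  [0,0,0,0,-1],
])

```text
t: 10.35
position: [0.5967, 0.2748, 0.1508]
tool_rot: [-0.491, -3.101, 0.003]
contact_force: [0.6, -0.3, -1.0]
opening: 0.0131
finger_force: 58.8
```

```bash
cat > hov.py <<'E'
from h import *
import sys
s=arm.read_state();p=s['tool_rot'];P=s['position'];a=2*np.arctan2(p[1],p[0])+np.pi;print(P,np.degrees(a)%360-360,s['contact_force'],s['opening'])
im,W=cloud('scene');c=eyes.calibration('scene');R=np.array(c['R']);t=np.array(c['t'])
def pj(X): q=R@np.array(X)+t; return np.array([q[0]/q[2]*c['fx']+c['cx'],q[1]/q[2]*c['fy']+c['cy']])
tip=P-[0,0,.0674]; d=np.array([np.cos(a),np.sin(a),0])
T=[pj(tip+k*.012*d) for k in(-1,1)]; o=pj(tip).astype(int)-[45,45]; k=8
v=cv2.resize(im[o[1]:o[1]+75,o[0]:o[0]+90],None,fx=k,fy=k,interpolation=cv2.INTER_CUBIC)
print('origin px',o,'pred blade ends crop',[((q-o+.5)*k-.5).round() for q in T])
cv2.imwrite(sys.argv[1],v)
print('axes px/mm at tip: x',(pj(tip+[.001,0,0])-pj(tip))*k,'y',(pj(tip+[0,.001,0])-pj(tip))*k)
print('cam est crop',((pj([.5964,.2762,.064])-o+.5)*k-.5).round())
E
python3 hov.py pics/h1.png
```

```text
[0.59668914 0.27480527 0.15078317] -17.980853036721726 [ 0.60078477 -0.25397974 -1.04571415] 0.01308942577011002
origin px [353 323] pred blade ends crop [array([428., 345.]), array([315., 388.])]
axes px/mm at tip: x [-3.62917993  2.93307574] y [4.12237205 3.19269526]
cam est crop [369. 437.]
```

View pics/h1.png

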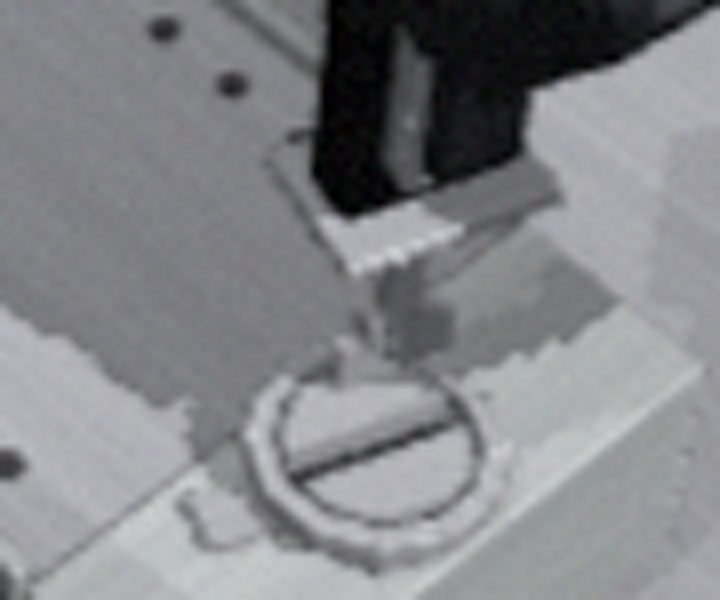

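The slot ellipse is centred at about (379,447) and the blade's lower edge runs roughly from (335,382) to (455,345). The tip needs a small shift. I go closer and check the relation directly.

Emit:
jog_arm([
  [2.3,0.7,-5,0,-1],
  [0,0,-5,0,-1],
  [0,0,-4,0,-1],
  [0,0,0,0,-1],
  [0,0,0,0,-1],
])

```text
t: 11.02
position: [0.5998, 0.276, 0.1382]
tool_rot: [0.491, 3.103, 0.0]
contact_force: [1.2, 0.3, -1.3]
opening: 0.0134
finger_force: 58.8
```

```bash
python3 hov.py pics/h2.png
```

```text
[0.59980534 0.27602851 0.1381985 ] -17.971179474175074 [ 1.23199703  0.31553905 -1.27007862] 0.013444016258316817
origin px [352 330] pred blade ends crop [array([423., 346.]), array([311., 389.])]
axes px/mm at tip: x [-3.61326965  2.94838046] y [4.08814292 3.20920883]
cam est crop [377. 381.]
```

View pics/h2.png

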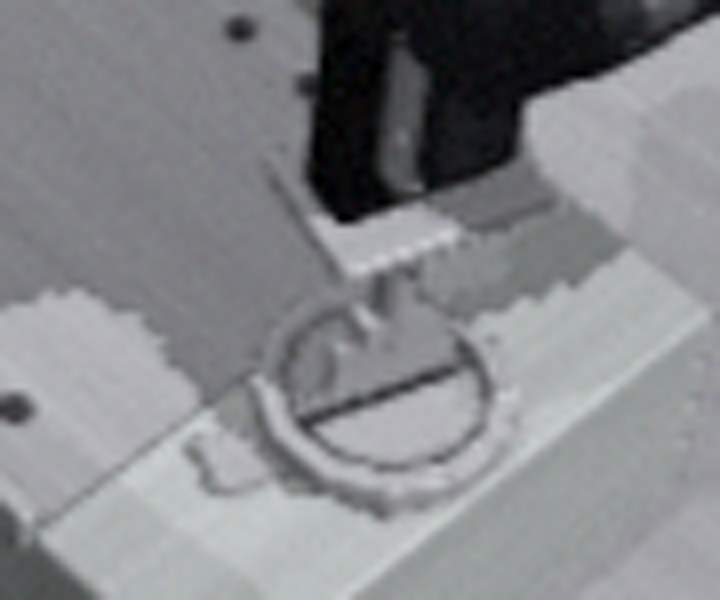

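```bash
python3 - <<'E'
from h import *
from scipy.optimize import least_squares
c=eyes.calibration('scene');R=np.array(c['R']);t=np.array(c['t']);k=8
def pj(X,o): q=R@np.array(X)+t; return (np.array([q[0]/q[2]*c['fx']+c['cx'],q[1]/q[2]*c['fy']+c['cy']])-o+.5)*k-.5
a=np.radians(-18);dx=np.array([np.cos(a),np.sin(a),0]);dy=np.array([-np.sin(a),np.cos(a),0])
for P,o,obs in(([.59669,.27481,.15078],[353,323],[(355,274),(268,155),(560,192)]),([.59981,.27603,.1382],[352,330],[(347,277),(265,152),(560,192)])):
    P=np.array(P)
    pred=[pj(P+[0,0,-.0674+z]+sx*.022*dx+sy*.015*dy,o) for sx,sy,z in((1,1,.05),(1,-1,.052),(-1,1,.052))]
    f=lambda s:np.ravel([pj(P+[0,0,-.0674+z+s[2]]+(sx*.022+s[0])*dx+(sy*.015+s[1])*dy,o)-q for (sx,sy,z),q in zip(((1,1,.05),(1,-1,.052),(-1,1,.052)),obs)])
    print(np.round(pred),[ (least_squares(lambda s:f([s[0],s[1],0]),[0,0]).x*1000).round(2)],'z free',(least_squares(f,[0,0,0]).x*1000).round(2),f([0,0,0]).round())
# slot centre per near/far edge, crop2 and rect
o=[352,330]
for y in np.arange(.272,.281,.001): 
    C=np.array([.5965,y,.064]); print(y,[pj(C+s*.0035*dy+e*.015*dx,o).round() for s in(1,-1) for e in(-1,1)])
E
```

```text
[[331. 285.]
 [246. 157.]
 [549. 196.]] [array([-3.72,  0.17])] z free [-19.73 -21.33 -30.35] [-24.  11. -22.   2. -11.   4.]
[[326. 290.]
 [242. 162.]
 [544. 201.]] [array([-4.42, -0.59])] z free [-11.08  -9.56 -12.96] [-21.  13. -23.  10. -16.   9.]
0.272 [array([439., 355.]), array([299., 409.]), array([419., 328.]), array([280., 381.])]
0.273 [array([443., 358.]), array([303., 412.]), array([424., 331.]), array([284., 385.])]
0.274 [array([447., 361.]), array([307., 416.]), array([428., 334.]), array([288., 388.])]
0.275 [array([451., 364.]), array([311., 419.]), array([432., 337.]), array([292., 391.])]
0.276 [array([455., 368.]), array([315., 422.]), array([436., 340.]), array([296., 394.])]
0.277 [array([459., 371.]), array([319., 425.]), array([440., 343.]), array([300., 397.])]
0.278 [array([463., 374.]), array([323., 429.]), array([444., 347.]), array([304., 401.])]
0.279 [array([468., 377.]), array([327., 432.]), array([448., 350.]), array([308., 404.])]
0.28 [array([472., 380.]), array([331., 435.]), array([452., 353.]), array([312., 407.])]
0.281 [array([476., 384.]), array([335., 438.]), array([456., 356.]), array([316., 410.])]
```

Fitting the collar and slot edges in the same image puts the tip about 0.4 mm off across the slot and 0.7 mm along it. I correct that and descend with force checks.

Emit:
jog_arm([
  [0.5,-0.6,-2,0,-1],
  [0,0,-2,0,-1],
  [0,0,-1.5,0,-1],
  [0,0,-1.5,0,-1],
  [0,0,-1,0,-1],
  [0,0,-1,0,-1],
  [0,0,0,0,-1],
])

```text
t: 11.95
position: [0.6003, 0.2754, 0.129]
tool_rot: [-0.491, -3.103, 0.0]
contact_force: [-0.4, 0.1, -0.8]
opening: 0.0133
finger_force: 58.8
```

Emit:
jog_arm([
  [0,0,-1,0,-1],
  [0,0,-1,0,-1],
  [0,0,-0.7,0,-1],
  [0,0,0,0,-1],
])

```text
t: 12.45
position: [0.6002, 0.2754, 0.1263]
tool_rot: [-0.491, -3.103, 0.0]
contact_force: [0.5, -0.3, -1.8]
opening: 0.0133
finger_force: 58.8
```

The blade is 5 mm down in the slot with no side force. Now I turn clockwise about the cam axis, shifting the TCP to allow for its 4 mm offset.

Emit:
jog_arm([
  [-0.2,-0.5,0,-8.5,-1],
  [-0.3,-0.5,0,-8.5,-1],
  [-0.4,-0.5,0,-8.5,-1],
  [-0.4,-0.4,0,-8.5,-1],
  [-0.5,-0.3,0,-8.5,-1],
  [0,0,0,0,-1],
])

```text
t: 13.2
position: [0.5982, 0.2727, 0.1264]
tool_rot: [1.58, 2.715, -0.002]
contact_force: [-0.6, -1.7, -0.9]
opening: 0.0134
finger_force: 58.9
```

Emit:
jog_arm([
  [-0.5,-0.3,0,-8.5,-1],
  [-0.6,-0.2,0,-8.5,-1],
  [-0.6,-0.1,0,-8.5,-1],
  [-0.6,0,0,-8.5,-1],
  [0,0,0,0,-1],
])

```text
t: 13.82
position: [0.5959, 0.2722, 0.1263]
tool_rot: [2.302, 2.137, -0.001]
contact_force: [-0.5, -1.1, -1.3]
opening: 0.0133
finger_force: 58.9
```

```bash
cat > st.py <<'E'
from h import *
s=arm.read_state();p=s['tool_rot'];print(s['t'],s['position'].round(4),'drvx',(2*np.degrees(np.arctan2(p[1],p[0]))+180)%360-360,'F',s['contact_force'].round(1),'M',s['torque'].round(3),s['opening'],s['finger_force'],s['joints'].round(2))
E
python3 st.py
```

```text
13.825 [0.5959 0.2722 0.1263] drvx -94.26450085289946 F [-0.5 -1.1 -1.3] M [-0.36   0.168  0.056] 0.013321317032172795 58.863569498062134 [ 0.43  0.54  0.02  1.05 -0.    2.07]
```

Emit:
jog_arm([
  [-0.3,0,0,-4,-1],
  [-0.3,0,0,-4,-1],
  [0,0,0,0,-1],
])

```text
t: 14.2
position: [0.5954, 0.2724, 0.1263]
tool_rot: [2.446, 1.972, -0.001]
contact_force: [-1.4, -2.2, -0.4]
opening: 0.0133
finger_force: 58.9
```

```bash
python3 st.py
```

```text
14.2 [0.5954 0.2724 0.1263] drvx -102.25307963095975 F [-1.4 -2.2 -0.4] M [-0.429  0.255  0.046] 0.013283920630758716 58.879151344299316 [ 0.43  0.54  0.02  1.05 -0.    2.21]
```

Emit:
jog_arm([
  [-0.2,0,0,-3,-1],
  [-0.2,0,0,-2,-1],
  [0,0,0,0,-1],
])

```text
t: 14.58
position: [0.5951, 0.2724, 0.1263]
tool_rot: [2.531, 1.861, -0.001]
contact_force: [-1.0, -1.9, -0.1]
opening: 0.0132
finger_force: 58.9
```

```bash
python3 st.py
```

```text
14.575 [0.5951 0.2724 0.1263] drvx -107.35093256101828 F [-1.  -1.9 -0.1] M [-0.625  0.212  0.399] 0.013205932438554831 58.86564910411835 [ 0.43  0.54  0.02  1.05 -0.    2.3 ]
```

The moment rose to 0.4 N·m, so the cam is at its stop. I hold, relax the turn within the slot's slack, and lift.

Emit:
jog_arm([
  [0,0,0,0,-1],
  [0.3,0,0,5,-1],
  [0.3,0,0,5,-1],
  [0,0,3,0,-1],
  [0,0,5,0,-1],
  [0,0,10,0,-1],
  [0,0,30,0,-1],
  [0,0,42,0,-1],
])

```text
t: 15.58
position: [0.5951, 0.2725, 0.2168]
tool_rot: [-2.361, -2.071, 0.003]
contact_force: [0.4, 0.3, -0.3]
opening: 0.0131
finger_force: 58.8
```

```bash
python3 st.py; python3 - <<'E'
from h import *
c=eyes.calibration('scene');im,W=cloud('scene');cv2.imwrite('pics/e.png',cv2.resize(im[300:450,290:490],(800,600),interpolation=cv2.INTER_CUBIC))
E
```

```text
15.575 [0.5951 0.2725 0.2168] drvx -97.4934026978114 F [ 0.4  0.3 -0.3] M [ 0.002 -0.069  0.029] 0.013104548121747751 58.764545917510986 [0.43 0.49 0.19 1.26 0.   2.13]
```

View pics/e.png

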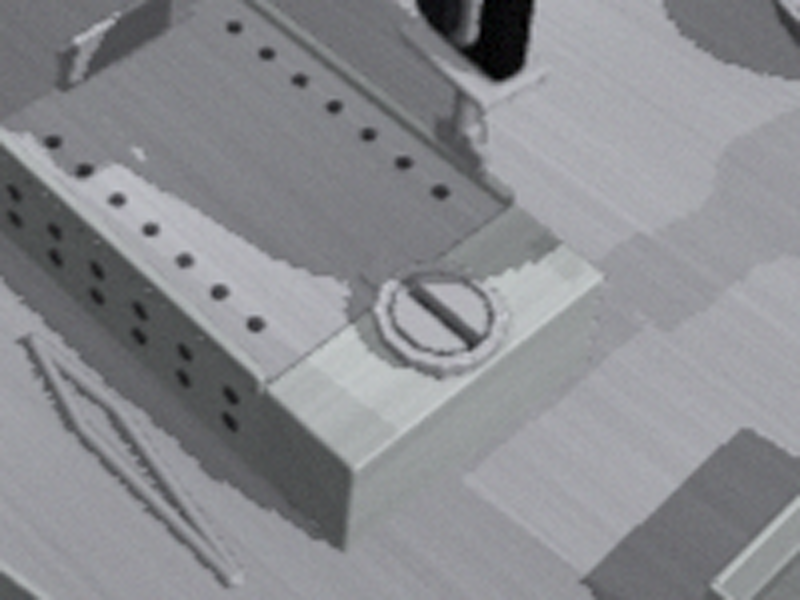

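The picture shows the slot along the case's y axis, head at (445,315), with the tongue hidden over the lid and the lid shut. I carry the driver back above its hole.

Emit:
jog_arm([
  [-6,-40,0,10.6,-1],
  [-6,-45,0,10.6,-1],
  [-6,-50,0,10.6,-1],
  [-6,-55,0,10.6,-1],
  [-6,-57,0,10.6,-1],
  [-6,-57,0,10.6,-1],
  [-6,-57,0,10.6,-1],
  [-6,-50,0,10.6,-1],
  [-5,-45,0,10.6,-1],
  [-5,-32,0,10.6,-1],
])

```text
t: 16.88
position: [0.5388, -0.2111, 0.2173]
tool_rot: [-0.207, 3.133, -0.001]
contact_force: [-0.6, 0.9, -0.2]
opening: 0.0132
finger_force: 58.9
```

Emit:
jog_arm([
  [0,0,0,10.6,-1],
  [0,0,0,2.2,-1],
  [0,0,0,0,-1],
])

```text
t: 17.25
position: [0.539, -0.2092, 0.2171]
tool_rot: [-0.547, 3.092, -0.001]
contact_force: [0.5, -0.0, -0.9]
opening: 0.0133
finger_force: 58.9
```

```bash
python3 st.py; python3 - <<'E'
from h import *
s=arm.read_state()['position']; W0=np.load('scene2.npy'); P0=np.array([.53671,-.21574,.21662])
for P,W in((P0,W0),(s,cloud('scene')[1])):
    m=(np.hypot(W[...,0]-P[0],W[...,1]-P[1])<.04)
    for z0,z1 in((-.018,-.003),(-.062,-.04)):
        mm=m&(W[...,2]<P[2]+z1)&(W[...,2]>P[2]+z0)
        (a,b),(w,h),an=cv2.minAreaRect(W[mm][:,:2].astype(np.float32)*1000); print(mm.sum(),np.round([a-P[0]*1e3,b-P[1]*1e3,w,h,an],1),(W[mm].mean(0)-P).round(4))
E
```

```text
17.25 [ 0.539  -0.2092  0.2171] drvx -339.93568596079945 F [ 0.5 -0.  -0.9] M [-0.023  0.014  0.032] 0.013325888790671338 58.89704346656799 [-0.37  0.36 -0.04  1.18  0.   -0.72]
185 [-2.8  1.8 49.5 31.3 21.4] [ 0.0022  0.0088 -0.0128]
61 [-3.3  2.2 27.3  9.8 13.8] [-0.0014  0.0033 -0.0525]
191 [-1.   2.3 47.7 32.2 18.3] [ 0.0022  0.0088 -0.0124]
69 [-2.7  3.4 25.1  8.  16.7] [-0.0013  0.0033 -0.0524]
```

No slip in the grip: the collar and blade offsets are unchanged. I align and lower.

Emit:
jog_arm([
  [-2,-6.7,0,1.4,-1],
  [0,0,-30,0,-1],
  [0,0,-40,0,-1],
  [0,0,-10,0,-1],
  [0,0,0,0,-1],
])

```text
t: 17.92
position: [0.5365, -0.2157, 0.1363]
tool_rot: [0.587, -3.085, -0.001]
contact_force: [0.6, 0.2, -0.6]
opening: 0.0132
finger_force: 58.8
```

Emit:
jog_arm([
  [0,0,-6,0,-1],
  [0,0,-6,0,-1],
  [0,0,-6,0,-1],
  [0,0,0,0,-1],
])

```text
t: 18.42
position: [0.5364, -0.2155, 0.1179]
tool_rot: [0.587, -3.085, -0.001]
contact_force: [-0.5, 0.4, -2.0]
opening: 0.013
finger_force: 58.8
```

Tip is through the plate freely.

Emit:
jog_arm([
  [0.3,0,-8,0,-1],
  [0.3,-0.2,-8,0,-1],
  [0,0,-8,0,-1],
  [0,0,-7,0,-1],
  [0,0,-5,0,-1],
  [0,0,-3,0,-1],
  [0,0,0,0,-1],
])

```text
t: 19.3
position: [0.5373, -0.2158, 0.0792]
tool_rot: [0.587, -3.086, -0.0]
contact_force: [-0.9, 0.2, -0.8]
opening: 0.0135
finger_force: 58.8
```

Emit:
jog_arm([
  [0,0,-1,0,-1],
  [0,0,-0.5,0,-1],
  [0,0,0,0,-1],
])

```text
t: 19.68
position: [0.5375, -0.2159, 0.078]
tool_rot: [-0.587, 3.086, -0.0]
contact_force: [-0.6, -0.2, -0.9]
opening: 0.0135
finger_force: 58.8
```

Emit:
jog_arm([
  [0,0,0,0,-0.4],
  [0,0,0,0,0],
  [0,0,0,0,0],
  [0,0,0,0,0],
  [0,0,15,0,0],
  [0,0,30,0,0],
  [0,0,50,0,0],
  [0,0,40,0,0],
  [-40,0,20,0,0],
])

```text
t: 20.8
position: [0.5006, -0.2168, 0.2367]
tool_rot: [-0.588, 3.08, -0.007]
contact_force: [0.2, -0.4, -0.0]
opening: 0.042
finger_force: 0.0
```

```bash
python3 st.py; python3 - <<'E'
from h import *
for n in('scene','top'):
    W0=np.load(n+'0.npy');W=cloud(n)[1]
    for A in(W0,W):
      for nm,x,y,z0,z1,r in(('flat',.5354,-.2155,.09,.135,.035),('hex',.563,-.296,.09,.135,.03),('tab',.588,.092,.068,.09,.04)):
        m=(np.hypot(A[...,0]-x,A[...,1]-y)<r)&(A[...,2]>z0)&(A[...,2]<z1)
        if m.sum()>5:
            b=cv2.minAreaRect(A[m][:,:2].astype(np.float32)*1000);print(n,nm,m.sum(),np.round([*b[0],*b[1],b[2]],1),np.percentile(A[m][:,2],[50,95]).round(4))
E
```

```text
20.8 [ 0.5006 -0.2168  0.2367] drvx -338.3886225116496 F [ 0.2 -0.4 -0. ] M [0.028 0.068 0.038] 0.04202230243948995 0.0 [-0.41  0.29 -0.09  1.19  0.   -0.79]
scene flat 220 [ 535.4 -213.5   40.2   16.4   23.2] [0.1062 0.114 ]
scene hex 202 [ 562.8 -293.6   27.8   27.9   29.5] [0.1067 0.1145]
scene flat 218 [ 535.5 -212.6   40.6   16.7   18.8] [0.107  0.1142]
scene hex 203 [ 562.5 -290.8   29.5   28.3    8.3] [0.1071 0.1147]
scene tab 154 [588.   92.5   7.1  60.5  88.9] [0.0748 0.0777]
top flat 176 [ 535.5 -216.9   38.    14.8   20.5] [0.1127 0.1171]
top hex 187 [ 562.7 -297.3   28.9   26.8   30.9] [0.113  0.1178]
top flat 55 [ 546.3 -209.8   12.    19.    61. ] [0.114  0.1176]
top tab 65 [588.4  89.1   4.2  59.   87.5] [0.0771 0.0811]
```

The driver is back at its original position and height, and the hex driver is unmoved. I let it settle, then hand in.

Emit:
jog_arm([
  [0,0,0,0,0],
  [0,0,0,0,0],
  [0,0,0,0,0],
  [0,0,0,0,0],
])

```text
t: 21.4
position: [0.4975, -0.2157, 0.2322]
tool_rot: [0.587, -3.085, -0.001]
contact_force: [0.3, 0.4, 1.2]
opening: 0.0425
finger_force: 0.0
```

```bash
python3 -c "
from cell import arm
print(arm.sign_off())"
```

```text
the job is handed in; nothing more can be done
None
```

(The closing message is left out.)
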